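# Sort the checked tray loggers: lock the pass in its cradle, lay out the reject

## Robot

A 6-joint arm with a two-finger parallel gripper is mounted at the origin on the work surface. World frame = base frame: x ahead of the robot, y to its left, z up, the work surface at z = 0. Lengths are in m, angles in rad, forces in N, time in s.
With the tool pointing down it reaches from about 0.275 to 0.875 m from the base axis. Payload 12.5 kg.
Tool frame: the origin (TCP) lies at the very end of the fingers, on their centre line; the grasp point (between the pads) lies 19 mm behind it; z points along the fingers, y is the line along which they close (so a half turn about z gives the same grasp; the last joint's range is limited). The gripper opens to 85 mm and grips with 20 to 120 N. Pads are 22 mm wide; open, the fingers measure 114 mm over their backs; the gripper's body (76 mm by 85 mm) begins 54 mm behind the grasp point. The pads swing forward as they close: fully open they stand 13 mm farther back than shut.
Start: joints at [-1.357, 0.351, 1.652, -0, 1.139, -0.085], TCP at [0.162, -0.526, 0.231] pointing down, gripper open.
Joint ranges: [-2.75, 2.75], [-0.79, 2.1], [0.01, 2.65], [-1.57, 4.71], [0.07, 3.14], [-2.87, 2.87]. Speed limits (rad/s): [2.22, 2.22, 2.79, 3.14, 3.14, 3.14].

## Interface

Orientations are given as a 3x3 rotation matrix whose columns are the frame's x, y, z axes.
In Python, from bench import manip gives the robot as it stands. Calls block until the motion is done:
- manip.move_ptp(position, orientation): joint-space move of the TCP to a pose.
- manip.move_l(position, attitude=None, max_speed=0.15): straight line of the TCP; attitude=None keeps the orientation; max_speed is the mean speed in m/s.
- manip.move_j(angles): joint-space move.
- manip.set_gripper(opening, effort=None): opening from 0.0 (shut) to 1.0 (fully open); effort is the grip in N (None keeps the last); returns when the fingers have stopped.
- manip.dwell(seconds).
- manip.inverse_kinematics(position, orientation): joint angles nearest the present ones, or None.
- manip.grab_frame(name): name is "scene" or "side" or "wrist"; returns (picture, depth): 420x560x3 uint8, red, green, blue; 420x560 float32, m along the optical axis (not along the pixel's ray), 0 where there is no reading.
- manip.get_calibration(name): a dict with "camera_matrix" (3x3 intrinsics, pixels), "R" (3x3) and "t" (3): a world point X has camera coordinates R X + t. Camera axes: x right, y down, z forward; pixel columns grow to the right and rows downward; lengths in m; the calibration is good to about 2 mm. A picture is of the moment at which its call begins: read the wrist's pose just before it. get_calibration takes no time and is no camera call; for the wrist camera it gives the pose at the moment of the call.
A pose or a line that the arm cannot do raises manip.Unreachable and nothing moves.
- manip.sign_off(): hands the job in; it is judged then, once.
Trained networks look in the newest picture that a camera, given by its name, has taken for a name from the list of things; names that differ only in an ending like _2 or _b are one class to them, and where a whole thing is asked for, a point or a joint stands for the part that bears it (a point fixed in the world has none). Each returns a list of dicts, best first, with "confidence" (0 to 1); they miss things now and then, are a little off and sometimes report something else, mostly with a low value. They report only what shows in the picture. A call takes as long as a camera call. They do not tell look-alikes from the thing itself.
- manip.look_for(camera, name): "at" ([x, y, z] in m, in world coordinates, good to about 4 mm: the middle of the surface that is visible of it).
Readings, each from a call of its own:
- manip.current_time(): time.
- manip.current_qpos(): joint angles.
- manip.current_joint_vel(): joint speeds.
- manip.current_joint_torque(): joint torques, N m.
- manip.current_ee_pos(): TCP position.
- manip.current_tcp_rot(): TCP orientation.
- manip.current_force(): force on the tool from outside, world axes, zero at the start.
- manip.current_ft_torque(): the same for the moment, N m.
- manip.current_grip_width(): opening from 0.0 (shut) to 1.0 (fully open).
- manip.current_grip_force(): force on a finger pad.
Only numpy, scipy, OpenCV 4.12 (cv2) and the standard library are available. Lean on these libraries where they do the work, as an engineer would, in place of code of your own. Each camera call takes 0.05 s, during which the arm holds its last target. There are 200 camera calls.

## Task

Two of the three tray loggers on the sloping draining rack have been checked. Lock the one with the green tag into the green carry cradle - one end tucked under the fixed lip, lying flat between its walls, the hasp swung right over it and down onto the catch - and lay the one with the red tag flat in the nest of the red returns tray. Put both down gently, without dropping or ramming them, and leave the untagged logger and everything else on the bench where it is.

Things in the scene. Friction and masses are not known exactly. Their poses are not given: they have to be found in the camera images.
- logger_green: Logger that passed: white and grey plastic box 124 x 46 x 34 mm (x, y, z), 0.15 to 0.3 kg, with a 50 x 30 mm green tag on its top. Origin at the centre of its underside; x along its length (+x end is the upper one in the rack), z out of its tagged top. It slides out of the rack freely, square off the sloping sheet.
- logger_red: Logger that failed: the same box with a red tag on its top; same frame.
- logger_blank: Logger not yet checked: the same box with no coloured tag; same frame. It stays in its bay of the rack.
- rack: Draining rack, fixed: aluminium sheet 150 x 280 mm sloping 30 deg, low edge (14 mm ledge, 45 mm above bench, x = -65 mm) to the robot, high edge 117 mm up. Origin on the bench under its middle. Three bays at y = -105, 0, 105 mm, any logger in any bay, low end (-x) on the ledge; guides 12 mm high beside its ends leave the middle 70 mm of its length free for fingers.
- cradle: Green carry cradle, fixed: base plate 250 x 120 x 12 mm, black carry handle (x = 122 mm, 51 mm above the bench), aluminium nest with a steel hasp. Origin on the bench; x points from the lip end to the hasp end. Nest and hasp as one are clamped on slots wherever last set, up to 16 mm either way along x of the mark (cradle_seat); no reading tells where: feel for the nest's wall.
- cradle_seat (a point): Marked centre of the nest's floor, 15 mm above the bench, axes as the cradle. From the nest's true centre: end walls at x = -65, +65; side cheeks 52 apart only at |x| = 41 to 65, middle open for fingers. At -x a lip reaches from the wall to x = -53, underside 39, top 45 above the floor, cheeks too; wall and cheeks at +x 14 high. So tuck a logger's end under the lip, then lay it down.
- hasp (a joint): Angle (rad) of the nest's hasp, a steel leaf 24 x 4 x 103 mm: 0 closed, lying over the logger to -y, underside 35.5 mm above the floor, slot over a staple at y = -44 that ends 10 mm above it; grows swinging up and out to +y (1.57 upright, stop 2.6). Starts at 1.9 to 2.4, stays where left (0.05 N m). Hinge along x at y = +42, z = 37.5 mm, leaf mid-width x = 48, from the nest's true centre.
- tray_seat (a point): Centre of the floor of the nest in the red returns tray, 6 mm above the bench; x along the nest, z up. The nest is 132 mm long and 54 mm wide between black guides 16 mm high at its ends and corners (|x| = 40 to 66 mm); its middle is open for the fingers. The tray around it is 210 x 144 mm with walls 22 mm high, fixed.
- tape: Roll of yellow tape, 80 mm across and 24 mm high, lying on the bench; origin under its centre. Leave alone.
- sprayer: Blue spray bottle, 76 mm across, 192 mm high; origin under its centre. Leave alone.
- label_pot: Terracotta-coloured pot of plant labels, 84 mm across, 140 mm high; origin under its centre. Leave alone.
- trowel: Hand trowel, 300 mm long, lying flat on the bench; origin below the root of its blade. Leave alone.
There are look-alikes about, which are no part of the job. What is shaped like the logger_green but yellow is not meant. What is shaped like the logger_red but turquoise is not meant.

How it is judged:
By the outcome, as a careful person would: the job done as asked, in the order asked, and still so for the second after the job is handed in, with the robot touching nothing.
It also fails if it takes over 69 s, if anything falls off the work surface, if the arm or the gripper's body presses on something with over 40 N, if the wrist force passes 120 N, or if a joint passes its speed limit or range.

## Working session

There is one attempt and no reset: what is moved stays moved. The work goes in short steps, each a Python script; the robot and the scene stay as the last script left them, time stands still between calls to the robot, and variables do not carry over. Pictures are saved under pics/ and viewed, at most 10 in all, crops included, and the job is handed in when it is done.

```bash
ls; mkdir -p pics; python3 - <<'E'
from bench import manip
import cv2,numpy as np
print(manip.current_time())
ims=[]
for c in ("scene","side"):
    p,d=manip.grab_frame(c); np.savez(f"pics/{c}0.npz",p=p,d=d,**manip.get_calibration(c))
    cv2.imwrite(f"pics/{c}0.png",p[:,:,::-1])
    for n in ["logger_green","logger_red","logger_blank","rack","cradle","hasp","tray_seat","cradle_seat"]:
        try:
            for r in manip.look_for(c,n)[:5]: print(c,n,np.round(r["at"],3),round(r["confidence"],2))
        except Exception as e: print(n,e)
print(manip.current_time())
E
```

```text
pics
0.0
scene logger_green [0.428 0.104 0.03 ] 0.75
scene logger_green [ 0.646 -0.057  0.108] 0.7
scene logger_red [0.647 0.148 0.107] 0.88
scene logger_red [0.677 0.518 0.035] 0.6
scene logger_blank [0.645 0.041 0.109] 0.63
scene rack [0.686 0.064 0.005] 0.8
scene cradle [0.484 0.345 0.014] 0.75
scene tray_seat [ 0.44  -0.326  0.006] 0.9
scene cradle_seat [0.478 0.347 0.008] 0.63
side logger_green [ 0.622 -0.059  0.092] 0.86
side logger_green [0.412 0.108 0.029] 0.8
side logger_green [0.452 0.357 0.014] 0.25
side logger_red [0.654 0.527 0.034] 0.82
side logger_red [0.63  0.145 0.094] 0.71
side logger_blank [0.625 0.044 0.095] 0.76
side rack [0.468 0.412 0.102] 0.4
side cradle [0.45  0.355 0.012] 0.9
side hasp [0.468 0.414 0.102] 0.8
side tray_seat [ 0.433 -0.323  0.011] 0.77
side cradle_seat [0.45  0.351 0.012] 0.9
0.9
```

View pics/scene0.png

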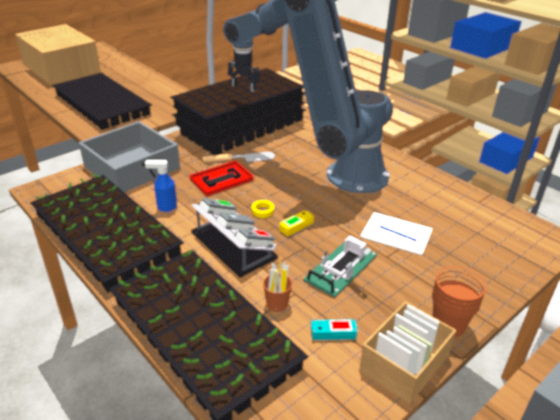

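View pics/side0.png

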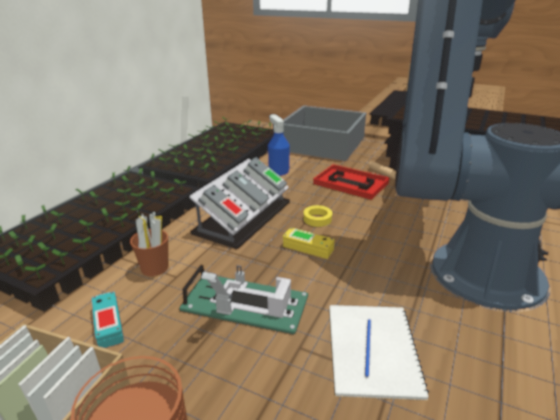

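The scene shows the rack with green at about (222,203), blank in the middle and red at (262,233). The yellow (297,222) and turquoise (335,328) boxes are decoys. The cradle is at (342,262) with its handle pointing away from the robot, and the red tray is at (222,178). Next I'll take wrist views for precise poses.

```bash
cat > h.py <<'E'
from bench import manip
import numpy as np, cv2
def down(yaw):  # tool x axis at world yaw, z down
    c,s=np.cos(yaw),np.sin(yaw); return np.array([[c,s,0],[s,-c,0],[0,0,-1.]])
def shot(name):
    k=manip.get_calibration("wrist"); p,d=manip.grab_frame("wrist")
    np.savez(f"pics/{name}.npz",p=p,d=d,**k); cv2.imwrite(f"pics/{name}.png",p[:,:,::-1]); return p,d,k
def cloud(f):
    z=np.load(f"pics/{f}.npz"); d=z["d"]; K=z["camera_matrix"]; v,u=np.indices(d.shape)
    c=np.stack([(u-K[0,2])/K[0,0]*d,(v-K[1,2])/K[1,1]*d,d],-1)
    return (c-z["t"])@z["R"], z["p"], d>0
E
python3 - <<'E'
from h import *
k=manip.get_calibration("wrist"); R=manip.current_tcp_rot(); p=manip.current_ee_pos()
cam=-k["R"].T@k["t"]; print(np.round(R,2),"cam in tool",np.round(R.T@(cam-p),3),"axis",np.round(R.T@k["R"].T,2),k["camera_matrix"][0,0])
for n,pos,yaw in [("tray",(0.40,-0.30,0.36),-0.6),("rack",(0.52,0.045,0.36),0.),("crad",(0.44,0.33,0.36),0.6)]:
    try:
        manip.move_ptp(pos,down(yaw)); shot(n); print(n,manip.current_time(),np.round(manip.current_qpos(),2))
        for o in ["logger_green","logger_red","logger_blank","tray_seat","cradle_seat","hasp"]:
            for r in manip.look_for("wrist",o)[:2]: print(o,np.round(r["at"],3),round(r["confidence"],2))
    except manip.Unreachable as e: print(n,e)
z=np.hstack([cv2.imread(f"pics/{n}.png") for n in ("tray","rack","crad")])
cv2.imwrite("pics/all.png",cv2.resize(z,(800,200)))
E
```

```text
[[ 0.96  0.29 -0.  ]
 [ 0.29 -0.96 -0.  ]
 [-0.    0.   -1.  ]] cam in tool [ 0.068 -0.001 -0.143] axis [[ 0.   -0.96 -0.27]
 [ 1.    0.    0.  ]
 [-0.   -0.27  0.96]] 316.38792019770545
tray 2.3083 [-0.74  0.15  1.59 -0.    1.4   1.43]
logger_green [ 0.611 -0.091  0.101] 0.87
logger_green [0.427 0.072 0.034] 0.83
logger_blank [ 0.663 -0.291  0.014] 0.61
logger_blank [0.585 0.004 0.079] 0.56
tray_seat [ 0.448 -0.332  0.006] 0.82
tray_seat [ 0.614 -0.092  0.101] 0.71
cradle_seat [0.434 0.275 0.011] 0.54
hasp [0.431 0.275 0.012] 0.73
rack 4.025 [-0.    0.2   1.54 -0.    1.41  1.57]
logger_green [ 0.63  -0.076  0.109] 0.76
logger_green [0.425 0.087 0.036] 0.65
logger_red [0.648 0.125 0.112] 0.84
logger_blank [0.638 0.021 0.116] 0.86
logger_blank [0.473 0.336 0.014] 0.55
tray_seat [ 0.442 -0.33   0.006] 0.57
cradle_seat [0.476 0.335 0.016] 0.89
hasp [0.478 0.399 0.078] 0.68
hasp [0.699 0.311 0.066] 0.5
crad 5.5083 [ 0.56  0.25  1.47 -0.    1.42  1.53]
logger_green [ 0.581 -0.054  0.075] 0.92
logger_green [0.44  0.107 0.036] 0.59
logger_red [0.642 0.136 0.108] 0.73
logger_blank [0.61  0.039 0.092] 0.96
logger_blank [ 0.58  -0.052  0.076] 0.27
tray_seat [ 0.475 -0.258  0.009] 0.48
cradle_seat [0.471 0.345 0.014] 0.98
hasp [0.473 0.414 0.11 ] 0.64
hasp [0.469 0.343 0.011] 0.64
```

View pics/all.png

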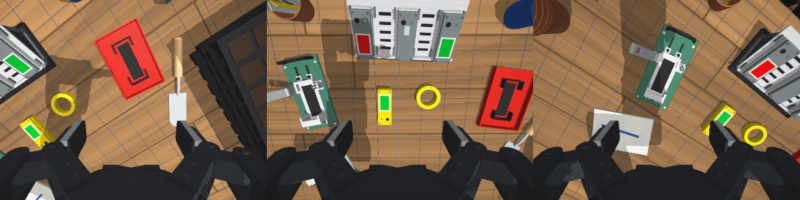

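The wrist views show the tray (left panel, at 130,58), the rack with red, blank and green tags (middle panel), and the cradle nest with its hasp out to +y (right panel, at 657,65). I'll fit poses from the depth clouds.

```bash
python3 - <<'E'
from h import *
def rect(xy):
    (c,s,a)=cv2.minAreaRect((xy*1000).astype(np.float32)); return np.round(c,1),np.round(s,1),round(a,1)
for v in ("rack","crad","tray"):
    W,p,ok=cloud(v); h=cv2.cvtColor(p,cv2.COLOR_RGB2HSV).astype(int); H,S,V=h[...,0],h[...,1],h[...,2]
    z=W[...,2]; print(v)
    g=ok&(abs(H-60)<15)&(S>120)&(V>90); r=ok&((H<8)|(H>172))&(S>140)&(V>80)
    for nm,m in (("green",g),("red",r)):
        n,lab,st,_=cv2.connectedComponentsWithStats(m.astype(np.uint8))
        for i in range(1,n):
            if st[i,4]>150:
                q=W[lab==i]; q=q[abs(q[:,2]-np.median(q[:,2]))<.03]
                c=q.mean(0);u,s,vt=np.linalg.svd(q-c,full_matrices=False)
                print(nm,st[i],np.round(c,4),"rect",rect(q[:,:2]),"long",np.round(vt[0],3),"n",np.round(vt[2],3),"zr",np.round(np.percentile(q[:,2],[2,50,98]),3))
    pl=ok&(H>60)&(H<95)&(S>60)&(abs(z-.012)<.006)
    if v!="tray":
        m=pl&(W[...,1]>.2)&(W[...,0]<.65); q=W[m]
        print("plate",m.sum(),rect(q[:,:2]),np.median(q[:,2]))
    if v=="tray":
        m=ok&(V<70)&(z>.01)&(z<.04)&(np.hypot(W[...,0]-.445,W[...,1]+.33)<.09); print("guides",rect(W[m][:,:2]),np.median(z[m]))
a=cv2.imread("pics/crad.png")[20:230,180:340]; cv2.imwrite("pics/cz.png",cv2.resize(a,None,fx=2.8,fy=2.8,interpolation=cv2.INTER_CUBIC))
E
```

```text
rack
green [360  82  33  38 843] [ 0.6033 -0.079   0.0988] rect (array([602.4, -79.1]), array([28.6, 41.7]), 87.6) long [-0.864  0.034 -0.502] n [ 0.502 -0.012 -0.865] zr [0.087 0.099 0.11 ]
green [238 202  19  29 511] [0.4348 0.0868 0.0357] rect (array([434.7,  86.8]), array([47. , 27.5]), 0.5) long [-1.    -0.019 -0.002] n [ 0.002 -0.012 -1.   ] zr [0.034 0.036 0.037]
red [190  74  28  38 873] [0.6124 0.1304 0.0986] rect (array([611.5, 130.3]), array([28.3, 41.7]), 87.4) long [-0.863  0.044 -0.503] n [ 0.503 -0.024 -0.864] zr [0.086 0.099 0.11 ]
red [ 440  139  120  138 9805] [ 0.4384 -0.3278  0.0101] rect (array([ 431. , -336.6]), array([169.8, 221.7]), 82.7) long [-1.     0.007  0.007] n [ 0.006 -0.009  1.   ] zr [0.004 0.007 0.024]
plate 5394 (array([456.8, 336.3]), array([246.6, 119.4]), 10.3) 0.012240574311850628
crad
green [386 234  28  28 390] [0.4398 0.0869 0.0361] rect (array([438.4,  87. ]), array([28.5, 40.8]), 88.9) long [-0.999 -0.052 -0.002] n [ 0.002  0.008 -1.   ] zr [0.034 0.036 0.038]
red [457 126  51  38 868] [0.6125 0.1305 0.099 ] rect (array([611.8, 130.4]), ar
[... 323 characters left out ...]
rray([246.6, 117.8]), 10.4) 0.012625649727523182
tray
green [ 11 115  52  39 901] [ 0.6028 -0.0789  0.0984] rect (array([602.1, -78.8]), array([28.9, 42.3]), 88.6) long [-0.865  0.037 -0.5  ] n [-0.499  0.029  0.866] zr [0.086 0.099 0.11 ]
green [ 52 262  32  29 422] [0.4348 0.0869 0.0355] rect (array([434.6,  86.5]), array([28., 47.]), 89.9) long [-1.     0.013  0.006] n [-0.006 -0.017 -1.   ] zr [0.034 0.036 0.037]
red [  197    36   151   175 11981] [ 0.4424 -0.3278  0.0091] rect (array([ 435.8, -325.1]), array([152.7, 221.2]), 82.5) long [-0.992  0.128 -0.002] n [ 0.002 -0.003 -1.   ] zr [0.004 0.007 0.024]
guides (array([ 436.6, -326. ]), array([ 59.3, 137.7]), 82.6) 0.02268457079954804
```

View pics/cz.png

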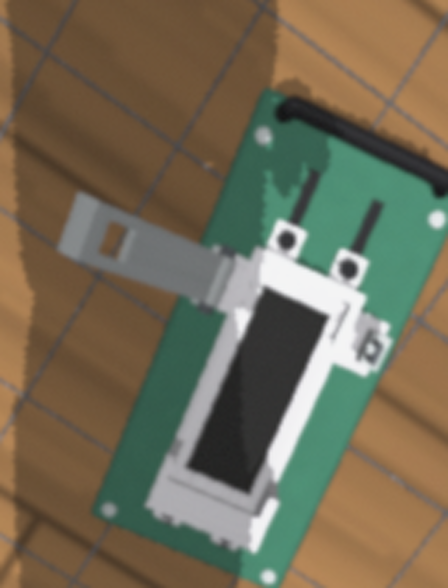

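Cradle yaw is about +10.4°, tray about −7.4° and rack about −2.6°, and the red and green tags are 209.5 mm apart, matching the 210 mm expected. Now I'll refine the logger extents, nest position and tray centre from the existing clouds.

```bash
python3 - <<'E'
from h import *
# loggers
yr=np.arctan2(-9.5,209.3); X=np.array([np.cos(yr),np.sin(yr),0]);Y=np.array([-np.sin(yr),np.cos(yr),0]);Z=np.array([0,0,1.])
a=X*np.cos(np.pi/6)+Z*.5; n=-X*.5+Z*np.cos(np.pi/6)
for v,nm,c in (("rack","g",(.603,-.079,.0988)),("tray","g",(.603,-.079,.0986)),("rack","r",(.6124,.1304,.0988)),("crad","r",(.6124,.1304,.0988))):
    W,p,ok=cloud(v); q=W[ok]-np.array(c); u,w,h=q@a,q@Y,q@n
    m=(abs(h)<.005)&(abs(w)<.035)&(abs(u)<.14); 
    print(v,nm,"along",np.round(np.percentile(u[m],[0,.5,1,50,99,99.5,100]),4),"lat",np.round(np.percentile(w[m],[0,1,2,50,98,99,100]),4),"h",np.round(np.median(h[m]),4))
# cradle
th=np.radians(10.35); c=np.array([.4568,.3368,0]); cx=np.array([np.cos(th),np.sin(th),0]); cy=np.array([-np.sin(th),np.cos(th),0])
for v in ("crad","rack"):
    W,p,ok=cloud(v); q=W[ok]-c; u,w,z=q@cx,q@cy,q[:,2]
    f=lambda m:(np.round(np.percentile(u[m],[1,5,50,95,99]),4),np.round(np.percentile(w[m],[1,5,50,95,99]),4),m.sum())
    near=(abs(u)<.13)&(abs(w)<.06)
    print(v,"lip",f(near&(abs(z-.060)<.003)&(u<0)))
    print("endcheek",f(near&(abs(z-.029)<.003)&(abs(w)<.04)))
    print("floor",f(near&(abs(z-.015)<.0015)&(abs(w)<.03)))
    for lo in np.arange(-.1,.1,.01): 
        m=near&(abs(w)<.02)&(u>lo)&(u<=lo+.01); print(round(lo,2),np.round(np.percentile(z[m],[5,50,95]),3) if m.any() else None,end=";")
    print()
    m=(z>.07)&(abs(u)<.1)&(w>.03)&(w<.15); print("hasp",f(m),z[m].max() if m.any() else 0)
    m=(z>.02)&(z<.035)&(abs(u)<.1)&(w<-.035)&(w>-.06); print("staple",f(m))
# tray
th=np.radians(-7.45); t=np.array([.436,-.3255,0]); X=np.array([np.cos(th),np.sin(th),0]);Y=np.array([-np.sin(th),np.cos(th),0])
for v in("tray","rack"):
    W,p,ok=cloud(v);h=cv2.cvtColor(p,cv2.COLOR_RGB2HSV);q=W[ok]-t;u,w,z=q@X,q@Y,q[:,2];V=h[...,2][ok]
    m=(abs(z-.022)<.004)&(V>70)&(abs(u)<.12)&(abs(w)<.085)
    hi=lambda s:np.round(np.percentile(s,[.5,2,98,99.5]),4)
    print(v,"wall u",hi(u[m]),"w",hi(w[m]))
    m=(V<60)&(z>.017)&(abs(u)<.085)&(abs(w)<.05); print("guides",hi(u[m]),hi(w[m]))
E
```

```text
rack g along [-0.1394 -0.0437 -0.0423  0.0289  0.0787  0.0791  0.0796] lat [-0.0226 -0.0214 -0.0206  0.0016  0.0228  0.0231  0.025 ] h -0.0011
tray g along [-0.14   -0.0445 -0.0435  0.0063  0.0555  0.0574  0.0616] lat [-0.0239 -0.0232 -0.0228 -0.005   0.0205  0.0215  0.0238] h -0.0009
rack r along [-0.0448 -0.0432 -0.0419  0.029   0.0784  0.0787  0.0794] lat [-0.0231 -0.0226 -0.0223 -0.0006  0.0214  0.022   0.0232] h -0.0011
crad r along [-0.045  -0.0432 -0.0422  0.0274  0.0781  0.0786  0.0792] lat [-0.0229 -0.0211 -0.0205  0.0027  0.0232  0.0236  0.0245] h -0.0008
crad lip (array([-0.0911, -0.0903, -0.0808, -0.0665, -0.0617]), array([-0.0296, -0.0279,  0.0011,  0.0299,  0.0315]), np.int64(589))
endcheek (array([-0.0632,  0.0225,  0.0456,  0.0502,  0.0506]), array([-0.0299, -0.0291, -0.0005,  0.0308,  0.0317]), np.int64(308))
floor (array([-0.1126, -0.0789, -0.0077,  0.0884,  0.1107]), array([-0.0292, -0.0257,  0.0005,  0.0264,  0.0291]), np.int64(2934))
-0.1 [0.059 0.06  0.062];-0.09 [0.015 0.06  0.062];-0.08 [0.015 0.018 0.061];-0.07 [0.014 0.016 0.017];-0.06 [0.014 0.016 0.017];-0
[... 1433 characters left out ...]
5 [0.011 0.015 0.028];0.06 [0.011 0.014 0.021];0.07 [0.011 0.013 0.014];0.08 [0.011 0.012 0.014];0.09 [0.011 0.012 0.014];
hasp (array([0.0158, 0.0166, 0.027 , 0.0384, 0.0395]), array([0.0496, 0.0509, 0.0594, 0.0673, 0.0687]), np.int64(557)) 0.10451091559043231
staple (array([0.0188, 0.0194, 0.0286, 0.0365, 0.0366]), array([-0.0512, -0.051 , -0.0502, -0.0479, -0.0425]), np.int64(67))
tray wall u [-0.1036 -0.1031  0.1056  0.1061] w [-0.0724 -0.0721  0.0711  0.0715]
guides [-0.0779 -0.0759 -0.0098 -0.0082] [-0.0485 -0.0454  0.0438  0.0475]
rack wall u [-0.1033 -0.1028  0.1058  0.1063] w [-0.0727 -0.0718  0.0724  0.0728]
guides [-0.0671 -0.0666  0.0709  0.0712] [-0.0304 -0.0297  0.0325  0.0328]
```

Measured values:

| Item | Result |
|---|---|
| Logger length | about 123 mm, centre 18 mm up-slope of the tag |
| Nest centre | about −20 mm along x from the plate centre (hasp, wall and lip all agree) |
| Hasp angle | about 2.05 rad |

Next is picking the green logger.

```bash
cat >> h.py <<'E'
yr=np.arctan2(-9.5,209.3); RX=np.array([np.cos(yr),np.sin(yr),0]);RY=np.array([-np.sin(yr),np.cos(yr),0]);EZ=np.array([0,0,1.])
ra=RX*np.cos(np.pi/6)+EZ*.5; rn=-RX*.5+EZ*np.cos(np.pi/6)
def rot(x,n): return np.column_stack([x,np.cross(-n,x),-n])
RR=rot(ra,rn)
def bottom(tag): return np.array(tag)+ra*.018-rn*.035
GREEN=bottom((.603,-.079,.0988)); RED=bottom((.6124,.1304,.0988))
def st(m=""): print(m,round(manip.current_time(),2),"F",np.round(manip.current_force(),1),"gw",round(manip.current_grip_width(),3),"gf",round(manip.current_grip_force(),1),"p",np.round(manip.current_ee_pos(),4),flush=True)
TO=.004
def pick(B):
    manip.set_gripper(1.0)
    manip.move_ptp(B+rn*.12,RR); manip.move_l(B+rn*(TO+.045),None,.15); st("near")
    manip.move_l(B+rn*TO,None,.06); st("at")
    manip.set_gripper(0.0,60); st("grip")
    manip.move_l(B+rn*(TO+.02),None,.05); st("up"); manip.move_l(B+rn*.12,None,.15)
th=np.radians(10.35); CX=np.array([np.cos(th),np.sin(th),0]); CY=np.array([-np.sin(th),np.cos(th),0])
NC=np.array([.4568,.3368,.0155])+CX*(-.0202)   # nest floor centre
def nest(x,y,z): return NC+CX*x+CY*y+EZ*z
tt=np.radians(-7.45); TX=np.array([np.cos(tt),np.sin(tt),0]); TY=np.array([-np.sin(tt),np.cos(tt),0])
TC=np.array([.436,-.3255,.006])+TX*.0015+TY*.0003
E
python3 - <<'E'
from h import *
for n,p,R in (("g",GREEN,RR),("r",RED,RR),("c",nest(0,0,.03),rot(CX,EZ)),("t",TC,rot(TX,EZ))): print(n,np.round(p,4),np.round(manip.inverse_kinematics(p,R),2))
pick(GREEN); st("end")
E
```

```text
g [ 0.6361 -0.0805  0.0775] [-0.24  0.56  1.89  0.51  0.2   0.9 ]
r [0.6455 0.1289 0.0775] [ 0.17  0.59  1.83 -0.49  0.23  2.23]
c [0.4369 0.3332 0.0455] [ 0.57  0.61  1.78 -0.    0.75  1.96]
t [ 0.4375 -0.3254  0.006 ] [-0.72  0.67  1.8  -0.    0.67  0.98]
near 8.34 F [-0.2  0.1  0.6] gw 1.002 gf 0.0 p [ 0.6116 -0.0791  0.1203]
at 9.24 F [-1.3  0.2 -0.3] gw 1.001 gf 0.0 p [ 0.6341 -0.0804  0.0811]
grip 9.72 F [-3.8  1.4  4.8] gw 0.525 gf 62.0 p [ 0.634  -0.0804  0.0814]
up 10.27 F [ 0.1 -0.6 -2.1] gw 0.533 gf 61.5 p [ 0.6238 -0.0799  0.0983]
end 11.06 F [-0.3 -0.3 -2.4] gw 0.529 gf 61.5 p [ 0.5761 -0.0778  0.1807]
```

```bash
cat >> h.py <<'E'
def lp(px,pz,deg,y=0.):   # TCP pose for logger lower -x corner at (px,pz) nest frame, tilt deg
    t=np.radians(deg); x=CX*np.cos(t)+EZ*np.sin(t); n=-CX*np.sin(t)+EZ*np.cos(t)
    return nest(px,y,pz)+x*.062+n*TO, rot(x,n)
E
python3 - <<'E'
from h import *
import sys
T=9; out=lambda s:lp(-.057+s*np.cos(np.radians(T)),.0015+s*np.sin(np.radians(T)),T)
p,R=out(.014)
manip.move_l(manip.current_ee_pos()+np.array([-.05,0,.05]),None,.2)
manip.move_ptp(p+EZ*.10,R); st("above")
manip.move_l(p+EZ*.03,None,.12); manip.dwell(.2); f0=manip.current_force(); st("mid")
manip.move_l(p,None,.05); st("low")
if np.linalg.norm(manip.current_force()-f0)>4: print("CONTACT"); sys.exit()
s=.014
while s>-.007:
    s-=.002 if s>.003 else .0007
    manip.move_l(out(s)[0],None,.03); df=manip.current_force()-f0
    if s<.004: print(round(s,4),np.round([df@CX,df@CY,df[2]],1))
    if np.linalg.norm(df)>3.5: break
st("stop"); shot("ins")
E
```

```text
above 13.14 F [ 1.3 -0.2 -1.8] gw 0.531 gf 61.5 p [0.4546 0.3357 0.1328]
mid 14.07 F [-0.2  0.4 -1.6] gw 0.532 gf 61.5 p [0.4545 0.3365 0.0636]
low 14.82 F [-0.8  0.2 -1.7] gw 0.53 gf 61.5 p [0.4542 0.3364 0.0329]
0.002 [ 0.1 -0.7  0.2]
0.0013 [-0.1 -0.9  0.2]
0.0006 [-0.4 -0.9  0. ]
-0.0001 [ 1.  -0.7 -0.8]
-0.0008 [ 0.5  0.3 -0.4]
-0.0015 [-0.3 -0.3  0.9]
-0.0022 [ 3.2 -1.2 -0.3]
-0.0029 [ 6.7 -2.6 -0.7]
stop 18.07 F [ 6.8 -1.  -2.3] gw 0.53 gf 61.7 p [0.4387 0.3336 0.0306]
```

The wall was felt within 0.7 mm of the vision estimate. Now I'll lay the logger flat, centred in the gap.

```bash
python3 - <<'E'
from h import *
f0=np.array([-.8,.2,-1.7])
def P(deg,pz):
    t=np.radians(deg); return lp(-.0643+(.130-(.124*np.cos(t)+.034*np.sin(t)))/2+.034*np.sin(t),pz,deg)
def df(m):
    d=manip.current_force()-f0; print(m,np.round([d@CX,d@CY,d[2]],1),np.round(manip.current_ft_torque(),2)); return d
bad=False
for deg,pz in ((9,.0015),(7,.0015),(5,.0013),(3,.0012),(1.5,.0012),(0,.0012)):
    manip.move_l(*P(deg,pz),.05); d=df(deg)
    if np.linalg.norm(d)>12: print("STOP"); bad=True; break
pz=.0012
while not bad and pz>-.003:
    pz-=.0005; manip.move_l(*P(0,pz),.02); d=df(round(pz,4))
    if d[2]>3: break
st()
E
```

```text
9 [ 0.9 -0.3 -0. ] [-0.01  0.13  0.03]
7 [0.2 0.2 1. ] [-0.02  0.12  0.03]
5 [0.5 0.  2.2] [0.02 0.03 0.02]
3 [ 0.9 -0.1  1.9] [ 0.   -0.03  0.02]
1.5 [ 1.7 -0.   1.1] [ 0.02  0.07 -0.04]
0 [ 1.5 -0.   1.2] [-0.03  0.01  0.03]
0.0007 [-0.9 -0.6  6. ] [-0.28  0.13 -0.02]
 19.88 F [-1.5 -0.5  4.3] gw 0.524 gf 62.9 p [0.4378 0.3333 0.0207]
```

```bash
python3 - <<'E'
from h import *
manip.set_gripper(.78); st("open")
p=manip.current_ee_pos(); manip.move_l(p+EZ*.06,None,.1); manip.move_l(p+EZ*.24-CX*.04,None,.25); shot("placed"); manip.set_gripper(0.,40); st()
W,pp,ok=cloud("placed"); q=W[ok]-NC; u,w,z=q@CX,q@CY,q[:,2]
m=(abs(z-.034)<.004)&(abs(u)<.075)&(abs(w)<.028)
print("top u",np.round(np.percentile(u[m],[0,1,99,100]),4),"w",np.round(np.percentile(w[m],[1,99]),4))
A=np.c_[u[m],w[m],np.ones(m.sum())]; print("plane",np.round(np.linalg.lstsq(A,z[m],rcond=None)[0],4))
m=(z>.06)&(z<.15)&(abs(u-.048)<.02)&(w>.04)&(w<.16); 
print("leaf u",np.round(np.percentile(u[m],[1,50,99]),4),"fit",np.polyfit(w[m],z[m],1),w[m].max(),z[m].max())
E
```

```text
open 20.22 F [-0.7  0.   1.2] gw 0.779 gf 0.0 p [0.4376 0.3333 0.0202]
 22.55 F [ 0.1 -0.6  0.2] gw 0.0 gf 0.0 p [0.3982 0.3261 0.2602]
top u [-0.0546 -0.0531  0.0597  0.0607] w [-0.0219  0.0232]
plane [-0.0071 -0.0016  0.0345]
leaf u [0.0359 0.048  0.0596] fit [ 1.55424008 -0.01952359] 0.10219013096640311 0.1298939376868577
```

View pics/placed.png

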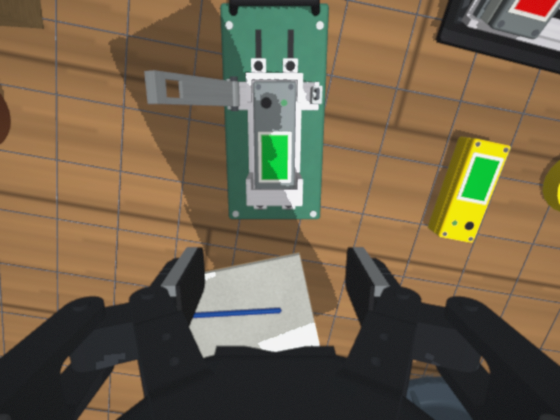

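The logger is flat, with its end under the lip at (273,190), and the hasp is open to the left at (180,88). Next I'll swing the hasp over.

```bash
python3 - <<'E'
from h import *
R=rot(CX,EZ); t=.0145; r=.065; x=.048
manip.move_ptp(nest(x,.132,.2),R); manip.move_l(nest(x,.132,.102),None,.2); manip.dwell(.1); f0=manip.current_force(); st("start")
manip.move_l(nest(x,.042+.002+t,.0375+r),None,.1); st("upright")
for ph in np.radians([75,60,45,30,18,8]):
    c=np.array([.042-r*np.cos(ph)+.002*np.sin(ph)+t,.0375+r*np.sin(ph)+.002*np.cos(ph)])
    manip.move_l(nest(x,*c),None,.1); d=manip.current_force()-f0; print(round(np.degrees(ph)),np.round([d@CX,d@CY,d[2]],1))
    if np.linalg.norm(d)>15: print("STOP");raise SystemExit
z=.044;y=.042-r+t+.001
while z>.034:
    manip.move_l(nest(x,y,z),None,.03); d=manip.current_force()-f0; print(round(z,4),np.round(d,1))
    if d[2]>8: break
    z-=.001
st("pressed")
p=manip.current_ee_pos(); manip.move_l(p+EZ*.05,None,.1); manip.move_l(p+EZ*.24-CX*.09,None,.3); shot("hasp"); st()
W,pp,ok=cloud("hasp"); q=W[ok]-NC; u,w,z=q@CX,q@CY,q[:,2]
m=(abs(u-.048)<.009)&(w>-.055)&(w<.04)&(z>.03)
for lo in np.arange(-.06,.06,.01):
    k=(abs(u-.048)<.009)&(w>lo)&(w<=lo+.01); print(round(lo,2),np.round(np.percentile(z[k],[5,50,95]),4) if k.any() else None)
E
```

```text
start 23.99 F [-0.5 -0.  -0.1] gw -0.004 gf 0.0 p [0.4612 0.4721 0.1197]
upright 24.88 F [ 0.  -0.6  0.3] gw 0.003 gf 0.0 p [0.4736 0.3996 0.118 ]
75 [1.6 0.7 0.4]
60 [ 0.7 -0.2  0.4]
45 [ 0.7 -0.2 -0.2]
30 [0.3 0.4 0.6]
18 [ 2.  -0.1  0.5]
8 [-0.1  0.2  0.5]
0.044 [0.4 0.1 0.4]
0.043 [ 0.3  0.7 -0.1]
0.042 [0.7 0.7 1.1]
0.041 [ 0.1 -0.5  0.8]
0.04 [ 0.9  0.3 -0.6]
0.039 [1.  0.4 2.4]
0.038 [-2.2 -2.2 10.5]
pressed 28.49 F [-2.8 -2.3 10.4] gw 0.003 gf 5.6 p [0.4857 0.3345 0.0544]
 30.05 F [ 0.   0.6 -0. ] gw -0.001 gf 0.0 p [0.3971 0.318  0.2924]
-0.06 [-0.0013  0.04    0.0475]
-0.05 [0.0082 0.0331 0.0495]
-0.04 [-0.0004  0.0389  0.0406]
-0.03 [0.0384 0.0396 0.041 ]
-0.02 [0.0384 0.0398 0.041 ]
-0.01 [0.0385 0.0397 0.0408]
0.0 [0.0384 0.0397 0.0408]
0.01 [0.0383 0.0396 0.0411]
0.02 [0.0381 0.0396 0.0412]
0.03 [0.0383 0.0399 0.0422]
0.04 [0.0338 0.0425 0.0442]
0.05 [-0.0048 -0.0031  0.0332]
```

View pics/hasp.png

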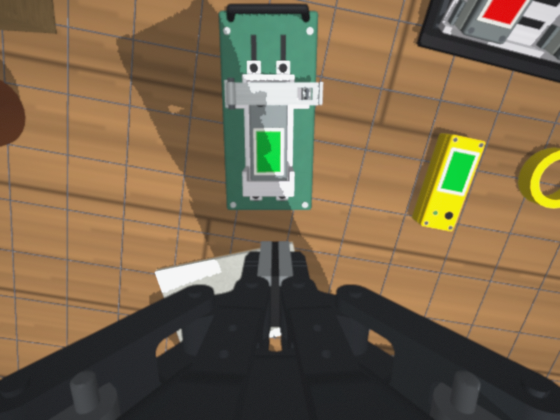

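The hasp is closed and flat, with the staple through its slot at (307,92). Now the red logger.

```bash
python3 - <<'E'
from h import *
pick(RED); st("picked")
if manip.current_grip_width()<.4: raise SystemExit
p=manip.current_ee_pos(); manip.move_l(np.array([.50,.10,.28]),None,.25)
R=rot(TX,EZ); manip.move_ptp(TC+EZ*.15,R); st("over")
manip.move_l(TC+EZ*.045,None,.12); manip.dwell(.15); f0=manip.current_force()
z=.020
manip.move_l(TC+EZ*z,None,.06); st("low")
while z>.001:
    z-=.001; manip.move_l(TC+EZ*(z),None,.03); d=manip.current_force()-f0
    if np.linalg.norm(d)>2: print(round(z,4),np.round(d,1))
    if np.linalg.norm(d)>3.5: break
st("stop")
E
```

```text
near 32.55 F [-0.   1.3  0.3] gw 0.998 gf 0.0 p [0.621  0.1304 0.1205]
at 33.45 F [ 0.5  0.6 -1. ] gw 1.001 gf 0.0 p [0.6435 0.129  0.0811]
grip 33.9 F [-3.7 -0.   4.6] gw 0.529 gf 62.3 p [0.6434 0.129  0.0815]
up 34.45 F [ 0.5  0.  -2.2] gw 0.529 gf 61.7 p [0.6331 0.1294 0.0982]
picked 35.24 F [ 0.7  0.3 -2.6] gw 0.526 gf 61.7 p [0.5854 0.1315 0.1807]
over 37.56 F [-0.1 -0.5 -2.6] gw 0.524 gf 61.7 p [ 0.438  -0.3247  0.1561]
low 39.3 F [ 0.2 -0.2 -2.1] gw 0.528 gf 61.7 p [ 0.4375 -0.3254  0.0257]
0.013 [ 0.3 -0.7 -2.4]
0.012 [ 1.7  0.6 -1. ]
0.01 [ 0.9  1.2 -1.4]
0.005 [-2.3  2.6  8.9]
stop 43.05 F [-2.7  2.   7.5] gw 0.528 gf 62.9 p [ 0.4376 -0.3254  0.0117]
```

```bash
python3 - <<'E'
from h import *
manip.set_gripper(.78); p=manip.current_ee_pos(); manip.move_l(p+EZ*.06,None,.1); manip.move_l(p+EZ*.26-TX*.07,None,.3); shot("tray2"); st()
W,pp,ok=cloud("tray2"); q=W[ok]-TC; u,w,z=q@TX,q@TY,q[:,2]
m=(abs(z-.034)<.004)&(abs(u)<.075)&(abs(w)<.03)
print("top u",np.round(np.percentile(u[m],[1,99]),4),"w",np.round(np.percentile(w[m],[1,99]),4),"plane",np.round(np.linalg.lstsq(np.c_[u[m],w[m],np.ones(m.sum())],z[m],rcond=None)[0],4))
p,d=manip.grab_frame("scene"); a=cv2.resize(p[150:310,150:400],(500,320),interpolation=cv2.INTER_CUBIC)
b=cv2.resize(pp,(300,225)); o=np.zeros((320,800,3),np.uint8); o[:,:500]=a; o[:225,500:]=b; cv2.imwrite("pics/final.png",o[:,:,::-1])
E
```

```text
45.05 F [-0.3 -1.5  0.3] gw 0.78 gf 0.0 p [ 0.368  -0.3159  0.269 ]
top u [-0.0613  0.0584] w [-0.0221  0.0226] plane [-0.0047 -0.0009  0.035 ]
```

View pics/final.png

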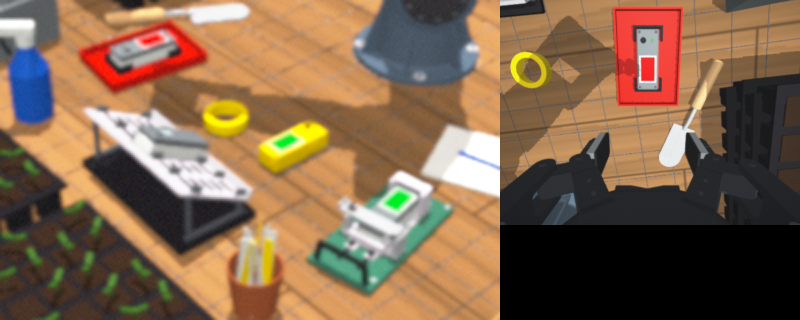

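The red logger lies flat between the tray guides (150,45). The green one is locked in the cradle (395,205), and the blank is still in its bay (170,140).

```bash
python3 -c "
from bench import manip
print(manip.sign_off())"
```

```text
the job is handed in; nothing more can be done
None
```

The green logger is locked in the cradle with the hasp down on the catch, the red logger lies flat in the returns tray's nest, the untagged one is still in its bay, and the job was handed in at about 45 s of the 69 s limit.

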